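# Close the flip lids of the hair-pin organiser

## Robot

A 6-joint arm with a two-finger parallel gripper is mounted at the origin on a cart in front of the work surface, level with it; the furniture and walls round the work are solid. World frame = base frame: x ahead of the robot, y to its left, z up, the work surface at z = 0. Lengths are in m, angles in rad, forces in N, time in s.
With the tool pointing down it reaches from about 0.375 to 0.9 m from the base axis. Payload 3.1 kg.
Tool frame: the origin (TCP) lies on the centre line of the jaws, within the pads' length; the fingertips stand robot.tip_reach ahead of it and the grasp point (between the pads) lies 8 mm behind it (robot.tip_reach is the distance from the TCP to the fingertips, in m); z points along the fingers, y is the line along which they close (so a half turn about z gives the same grasp; the last joint's range is limited). The gripper opens to 87 mm and grips with 3 to 60 N. Pads are 19 mm wide; open, the fingers measure 117 mm over their backs; the gripper's body (75 mm by 190 mm) begins 51 mm behind the grasp point.
Start: joints at [0.973, 0.527, 1.433, -0, 1.181, -0.178], TCP at [0.255, 0.571, 0.234] pointing down, gripper open.
Joint ranges: [-3.08, 3.08], [-0.75, 2.2], [0.22, 2.44], [-1.43, 4.57], [0, 2.65], [-2.85, 2.85]. Speed limits (rad/s): [2.79, 2.79, 3.14, 3.14, 3.14, 3.14].

## Interface

Orientations are given as a unit quaternion [x, y, z, w].
In Python, from rig import robot gives the robot as it stands.
- The arm moves only by the tool jog_arm, never from a script. Its argument "motion" is one flat list of numbers, 7 for each row, row after row: the shift along the tool's x, y, z scaled (see below), then the turn, a rotation vector about the tool's x, y, z scaled (see below), then the gripper's target within -1 to 1 (shut at 1, half-way at 0, fully open at -1). In form: [x, y, z, rx, ry, rz, hand, x, y, z, rx, ry, rz, hand, ...]. A call has 1 to 12 rows; each row shifts and turns the commanded pose from where the row before left it, along the tool's axes as they then stand; what a row does not reach is not made up. The controller multiplies each number of a shift by 4 cm and each number of a turn by 4 degrees. A row lasts 1/8 s, in which the tool goes at most 62.5 mm and 10.7 degrees, less where a joint would pass 70% of its speed; a pose out of reach is approached as far as the arm can. A call with a number of a shift or a turn outside -1 to 1 is refused whole. A call with a gripper value outside its range is refused whole. The fingers move at their own pace and stop on an object; "grip_force" is the grip in N (left out, the last holds). Time passes only in rows, so rows that do not move let the fingers close. It gives the time, the measured TCP pose, the force, the opening and the grip force at its end, in the units of the state.
- robot.get_obs(): the state, without advancing time (a new reading comes with each control period).
- robot.camera(name): name is "scene" or "top"; returns the picture (480x640x3 uint8, blue, green, red); there is no depth.
- robot.calibration(name): a dict with "fx", "fy", "cx", "cy" (pixels), "R" (3x3) and "t" (3): a world point X has camera coordinates R X + t. Camera axes: x right, y down, z forward; pixel columns grow to the right and rows downward; lengths in m; the calibration is good to about 2 mm. A picture is of the moment at which its call begins. calibration takes no time and is no camera call.
- robot.hand_in(): hands the job in; it is judged then, once.
The state is a dict: "time": time; "q": joint angles; "joint_velocities": joint speeds; "joint_torque": joint torques, N m; "position": TCP position; "tool_rot": TCP orientation; "ft_force": force on the tool from outside, world axes, zero at the start; "moment": the same for the moment, N m; "grip_width": finger opening in m; "grip_force": force on a finger pad.
Only numpy, scipy, OpenCV 4.12 (cv2) and the standard library are available. Lean on these libraries where they do the work, as an engineer would, in place of code of your own. Each camera call takes 0.05 s, during which the arm holds its last target. There are 200 camera calls.

## Task

The hair-pin organiser has been refilled and its six flip lids stand open. Shut them without gripping anything: run the closed fingertips along the row from its hinge end so that the lids fold over one after the other, and press lightly along them until every lid has snapped down flush. Do not lift the organiser, do not push it far along the worktop or lean hard on it, and leave the comb, the wax pot and the section clip beside it where they lie.

Things in the scene. Friction and masses are not known exactly. Their poses are not given: they have to be found in the camera images.
- organiser: black plastic organiser of 66 x 243 x 34 mm (without lids), 0.7 kg, loose on rubber feet: one row of six 40 mm compartments of hair grips and elastics. Origin at the centre of its underside, z up; its y axis runs along the row, from the far end to the hinge end; -x is the long side with the lids' thumb tabs
- row_hinge_end (a point): point on the organiser at the end of the row where lid 1 has its hinge: middle of the organiser's width, at the height of the top faces of shut lids (37 mm above the worktop). It turns with the organiser
- row_far_end (a point): the same at the other end of the row, 240 mm from row_hinge_end, where lid 6 has its free edge
- lid_1 (a joint): opening of flip lid 1, rad: 0 shut flush, 1.57 upright, 2.1 leaning back on its stop. Grey plate 64 mm wide across the row, 38 mm long, 2.4 mm thick. Its hinge crosses the row at 34 mm height, on its compartment's edge nearer row_hinge_end; a shut lid reaches from there towards row_far_end, so it closes by being pushed that way and down. Lids 2 to 6 are alike
- lid_2 (a joint): lid 2, hinge 40 mm from row_hinge_end. All hinges are stiff: a lid stays where it is left. A folded lid first comes to rest on a sprung catch at about 0.19 rad (free edge 7 mm too high); about 3 N down on its free edge (more nearer the hinge) pushes it past the catch, and below about 0.06 rad it snaps down flush and is held
- lid_3 (a joint): lid 3, like lids 1 and 2; its hinge is 80 mm from row_hinge_end
- lid_4 (a joint): lid 4, like lids 1 and 2; its hinge is 120 mm from row_hinge_end
- lid_5 (a joint): lid 5, like lids 1 and 2; its hinge is 160 mm from row_hinge_end
- lid_6 (a joint): lid 6, like lids 1 and 2; its hinge is 200 mm from row_hinge_end
- comb: bystander: flat yellow comb, 63 x 250 x 7 mm, lying behind the organiser; origin under its centre, y along its length
- wax_pot: bystander: small round cosmetic pot, 53 mm across, 36 mm high, standing behind the far half of the organiser; origin at the centre of its underside
- section_clip: bystander: white sectioning clip, 110 x 15 x 18 mm, lying beyond the far end of the row; origin under its centre, x along its length

How it is judged:
By the outcome, as a careful person would: the job done as asked, in the order asked, and still so for the second after the job is handed in, with the robot touching nothing.
It also fails if it takes over 58 s, if anything falls off the work surface, if the arm or the gripper's body presses on something with over 40 N, if the wrist force passes 120 N, or if a joint passes its speed limit or range.

## Working session

There is one attempt and no reset: what is moved stays moved. The work goes in short steps, Python scripts to look and compute and a tool call to move; the robot and the scene stay as the last step left them, time stands still between calls to the robot, and variables do not carry over. Pictures are saved under pics/ and viewed, at most 10 in all, crops included, and the job is handed in when it is done.

Besides the shell and the picture viewer there is one more tool, called after "Call:" as a command line: name --argument value ..., lists and objects as JSON in quotes. jog_arm: Moves the arm, as the interface text tells. Shifts and turns lie within -1 to 1; 1 stands for 4 cm of shift or 4 degrees of turn. Its arguments: {"type":"object","properties":{"motion":{"type":"array","items":{"type":"number"}},"grip_force":{"type":"number"}},"required":["motion"]}

```bash
mkdir -p pics; ls
python3 - <<'E'
from rig import robot
import cv2
for n in("scene","top"):
    cv2.imwrite(f"pics/{n}0.png",robot.camera(n)); c=robot.calibration(n); print(n,c)
o=robot.get_obs(); print(o, robot.tip_reach)
E
```

```text
pics
scene {'fx': 565.3012698668119, 'fy': 565.3012698668119, 'cx': 315.6061743471084, 'cy': 238.0585305302105, 'R': array([[ 0.64839456, -0.76128031,  0.00606445],
       [-0.32047954, -0.28016588, -0.90487565],
       [ 0.69056307,  0.58477292, -0.4256328 ]]), 't': array([-0.52119322,  0.22034911,  0.65345873])}
top {'fx': 494.64015779655915, 'fy': 494.64015779655915, 'cx': 328.1005748500914, 'cy': 233.87989948169724, 'R': array([[-0.01348639, -0.99946917, -0.02965619],
       [-0.98053035,  0.01903003, -0.19544331],
       [ 0.19590392,  0.02644297, -0.98026651]]), 't': array([-0.10807132,  0.65630651,  0.77090686])}
{'time': 0.1, 'q': array([ 9.72500416e-01,  5.28408509e-01,  1.43374436e+00, -1.87664982e-05,
        1.18137064e+00, -1.78479448e-01]), 'joint_velocities': array([-0.00115867, -0.00171923, -0.00074257, -0.00156325, -0.00313579,
        0.00062723]), 'joint_torque': array([ 1.76165790e-04, -4.40982950e+01, -1.77150947e+01,  6.35251938e-02,
        5.34357189e-02, -5.97853705e-05]), 'position': array([0.25435907, 0.57022523, 0.23265724]), 'tool_rot': array([ 2.08366557e-01,  9.78050329e-01, -8.96807478e-04, -3.57572445e-04]), 'ft_force': array([-0.48798387,  0.11822852, -0.31419839]), 'moment': array([ 0.01971193,  0.03120117, -0.02640208]), 'grip_force': 0.0, 'grip_width': 0.08709252883546124} 0.011
```

View pics/scene0.png

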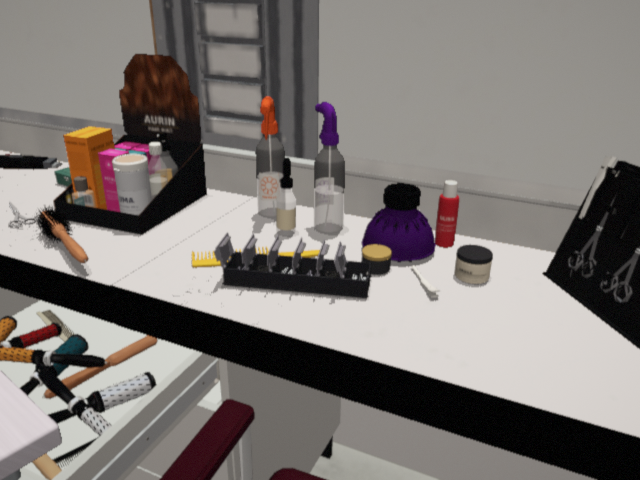

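View pics/top0.png

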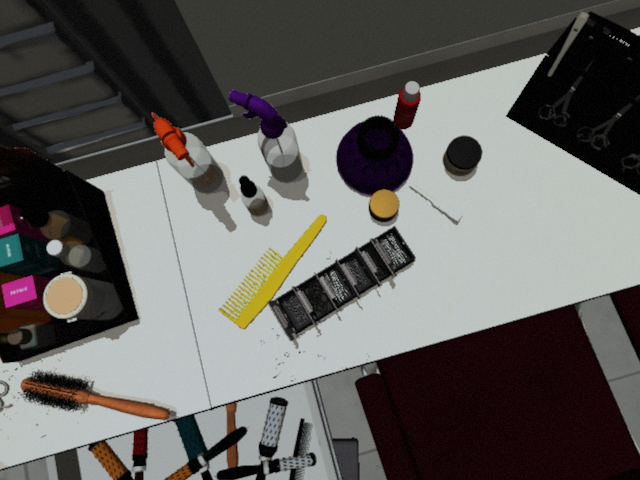

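The scene view shows the organiser at about (295,270) with its open lids leaning left. The top view shows it running from (285,322) at the hinge end to (403,245) at the far end. The comb is behind its left half, the pot is at (384,206), and the clip is at (437,205).

Run:
```python
import cv2
a=cv2.imread("pics/top0.png")[210:360,250:450]
b=cv2.imread("pics/scene0.png")[220:310,180:400]
cv2.imwrite("pics/c1.png",cv2.resize(a,(800,600),interpolation=cv2.INTER_CUBIC))
cv2.imwrite("pics/c2.png",cv2.resize(b,(792,324),interpolation=cv2.INTER_CUBIC))
```

```text
(no output)
```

View pics/c1.png

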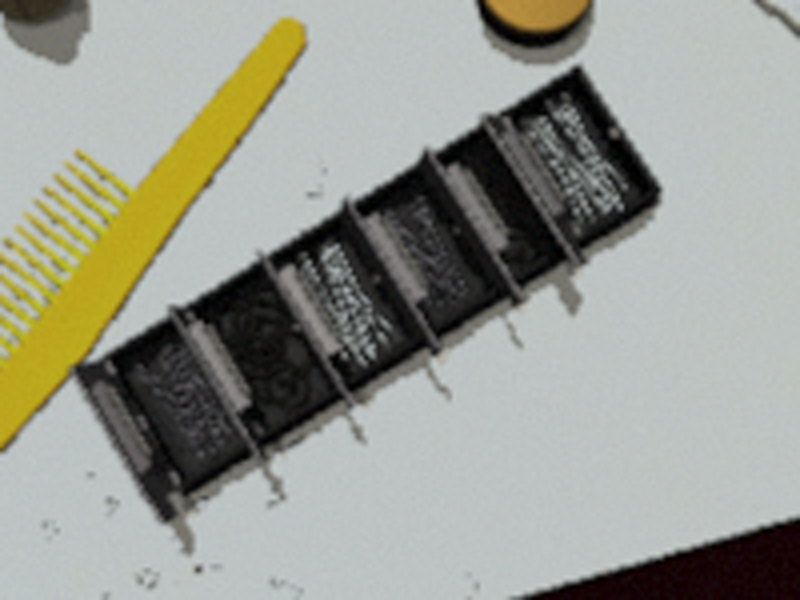

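View pics/c2.png

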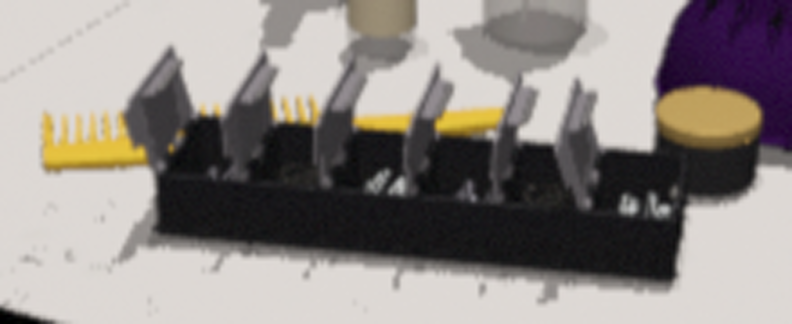

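The crops show the far rim corners at c1 (580,68) and (660,193), and the front hinge-end corner near c1 (185,495). In c2 the front rim runs from (158,175) to (680,210).

```bash
cat > h.py <<'E'
import numpy as np
from rig import robot
def ray(n,u,v,z):
    c=robot.calibration(n);R,t=np.array(c["R"]),np.array(c["t"])
    d=R.T@np.array([(u-c["cx"])/c["fx"],(v-c["cy"])/c["fy"],1]);o=-R.T@t
    return o+d*(z-o[2])/d[2]
E
python3 - <<'E'
from h import *
np.set_printoptions(precision=4,suppress=True)
T=lambda x,y,z:ray("top",250+(x+.5)/4-.5,210+(y+.5)/4-.5,z)
S=lambda x,y,z:ray("scene",180+(x+.5)/3.6-.5,220+(y+.5)/3.6-.5,z)
P={'farback':T(580,68,.034),'farfront':T(660,193,.034),'hingefront':T(185,495,.034),'hingeback~':T(100,365,.034)}
Q={'farfront':S(680,210,.034),'hingefront':S(158,175,.034),'ffbot':S(672,278,0),'hfbot':S(160,235,0),'farback':S(685,155,.034)}
for k,v in P.items():print('T',k,v)
for k,v in Q.items():print('S',k,v)
d=lambda a,b:(np.linalg.norm(a-b),np.degrees(np.arctan2(*(a-b)[[1,0]])))
print(d(P['farback'],P['farfront']),d(P['hingefront'],P['farfront']),d(Q['hingefront'],Q['farfront']),d(Q['hfbot'],Q['ffbot']))
for z in(.05,.06,.068,.072):print(z,[T(*p,z)for p in((78,368),(170,520),(485,118),(580,262))])
print('comb tip',T(290,20,.007),T(305,45,.007),'pot',T(535,0,.036))
from scipy.spatial.transform import Rotation as Ro
print(Ro.from_quat(robot.get_obs()['tool_rot']).as_matrix())
E
```

```text
T farback [ 0.6709 -0.2343  0.034 ]
T farfront [ 0.6153 -0.2664  0.034 ]
T hingefront [ 0.4907 -0.0615  0.034 ]
T hingeback~ [ 0.5455 -0.0252  0.034 ]
S farfront [ 0.6229 -0.2661  0.034 ]
S hingefront [ 0.4913 -0.0646  0.034 ]
S ffbot [ 0.6196 -0.266   0.    ]
S hfbot [ 0.493  -0.0609  0.    ]
S farback [ 0.6679 -0.2369  0.034 ]
(np.float64(0.06423022063548828), np.float64(29.982851901706926)) (np.float64(0.2397918796799383), np.float64(121.30964509600368)) (np.float64(0.24065244209130784), np.float64(123.15137598629104)) (np.float64(0.24096773193204357), np.float64(121.69410839484617))
0.05 [array([ 0.5434, -0.0182,  0.05  ]), array([ 0.4807, -0.0568,  0.05  ]), array([ 0.6465, -0.1913,  0.05  ]), array([ 0.5843, -0.2292,  0.05  ])]
0.06 [array([ 0.5428, -0.0197,  0.06  ]), array([ 0.4808, -0.0578,  0.06  ]), array([ 0.6447, -0.1907,  0.06  ]), array([ 0.5832, -0.2282,  0.06  ])]
0.068 [array([ 0.5423, -0.0208,  0.068 ]), array([ 0.4809, -0.0586,  0.068 ]), array([ 0.6432, -0.1902,  0.068 ]), array([ 0.5823, -0.2273,  0.068 ])]
0.072 [array([ 0.542 , -0.0214,  0.072 ]), array([ 0.4809, -0.059 ,  0.072 ]), array([ 0.6424, -0.19  ,  0.072 ]), array([ 0.5818, -0.2269,  0.072 ])]
comb tip [ 0.7015 -0.1069  0.007 ] [ 0.6898 -0.1136  0.007 ] pot [ 0.7014 -0.2156  0.036 ]
[[-0.9132  0.4076 -0.0011]
 [ 0.4076  0.9132 -0.0016]
 [ 0.0003 -0.0019 -1.    ]]
```

Call:
jog_arm --motion '[-0.92,-0.87,0,0,0,0,1,-0.92,-0.87,0,0,0,0,1,-0.92,-0.87,0,0,0,0,1,-0.92,-0.87,0,0,0,0,1,-0.92,-0.87,0,0,0,0,1,-0.92,-0.87,0,0,0,0,1,-0.92,-0.87,0,0,0,0,1,-0.92,-0.87,0,0,0,0,1,-0.92,-0.87,0,0,0,0,1,-0.92,-0.87,0,0,0,0,1,-0.92,-0.87,0,0,0,0,1,-0.92,-0.87,0,0,0,0,1]' --grip_force 10

```text
time: 1.6
position: [0.488, 0.0078, 0.2333]
tool_rot: [0.209, 0.978, 0.0, -0.0]
ft_force: [1.0, 0.0, 0.3]
grip_width: 0.0004
grip_force: 0.0
```

Call:
jog_arm --motion '[0,0,0,0,0,-1,1,0,0,0,0,0,-1,1,0,0,0,0,0,-1,1,0,0,0,0,0,-1,1,0,0,0,0,0,-1,1,0,0,0,0,0,-1,1,0,0,0,0,0,-1,1,0,0,0,0,0,-1,1,0,0,0,0,0,-1,1,0,0,0,0,0,-1,1,0,0,0,0,0,-1,1,0,0,0,0,0,-1,1]'

```text
time: 3.1
position: [0.4874, 0.0095, 0.2332]
tool_rot: [-0.209, 0.978, 0.0, -0.0]
ft_force: [-0.2, 0.0, 1.5]
grip_width: 0.0002
grip_force: 0.0
```

Call:
jog_arm --motion '[0,0,0,0,0,-1,1,0,0,0,0,0,-0.9,1,0,0,0,0,0,0,1,0,0,0,0,0,0,1]'

```text
time: 3.6
position: [0.4876, 0.0094, 0.2334]
tool_rot: [-0.271, 0.962, 0.0, -0.0]
ft_force: [-0.2, 0.7, -0.1]
grip_width: 0.0006
grip_force: 0.0
```

```bash
cat >> h.py <<'E'
from scipy.spatial.transform import Rotation as Ro
C=np.array([.582,-.1475,0]);A=np.radians(121.5)
Y=np.array([np.cos(A),np.sin(A),0]);X=np.array([Y[1],-Y[0],0])
def st():
    o=robot.get_obs();p=np.array(o["position"]);R=Ro.from_quat(o["tool_rot"]).as_matrix();d=p-C
    print("t",o["time"],"org x,y mm",np.round(1e3*np.array([d@X,d@Y]),1),"tip z",round(1e3*(p[2]-.011),1),"F",np.round(o["ft_force"],2),"w",round(o["grip_width"],4))
    print("ydir",np.degrees(np.arctan2(R[1,1],R[0,1])),"z",np.round(R[:,2],4))
E
python3 -c "from h import *;st()"
```

```text
t 3.6 org x,y mm [  1.5 183.2] tip z 222.4 F [-0.25  0.68 -0.09] w 0.0006
ydir 121.49654618870929 z [-5.e-04  1.e-04 -1.e+00]
```

Call:
jog_arm --motion '[0.03,-0.1,0.85,0,0,0,1,0,0,0.85,0,0,0,1,0,0,0.85,0,0,0,1,0,0,0.85,0,0,0,1,0,-0.2,0.85,0,0,0,1,0,-0.2,0,0,0,0,1,0,-0.2,0,0,0,0,1,0,-0.2,0,0,0,0,1,0,-0.2,0,0,0,0,1,0,-0.2,0,0,0,0,1,0,-0.2,0,0,0,0,1,0,-0.2,0,0,0,0,1]'

```text
time: 5.1
position: [0.5225, -0.0496, 0.0636]
tool_rot: [-0.272, 0.962, -0.0, -0.0]
ft_force: [0.5, -0.1, 0.6]
grip_width: 0.0004
grip_force: 0.1
```

Call:
jog_arm --motion '[0,-0.2,0,0,0,0,1,0,-0.2,0,0,0,0,1,0,-0.2,0,0,0,0,1,0,-0.2,0,0,0,0,1]'

```text
time: 5.6
position: [0.5392, -0.0769, 0.0635]
tool_rot: [-0.272, 0.962, 0.0, -0.0]
ft_force: [0.3, 0.2, -0.4]
grip_width: 0.0003
grip_force: 0.1
```

Run:
```python
from h import *;import cv2
st()
a=robot.camera("top")[210:360,230:450];b=robot.camera("scene")[190:310,180:400]
cv2.imwrite("pics/d1.png",np.vstack([cv2.resize(a,(484,330),interpolation=3),cv2.resize(b,(484,264),interpolation=3)]))
```

```text
t 5.6 org x,y mm [ 0.4 82.6] tip z 52.5 F [ 0.26  0.21 -0.43] w 0.0003
ydir 121.54339817300733 z [-3.e-04  1.e-04 -1.e+00]
```

View pics/d1.png

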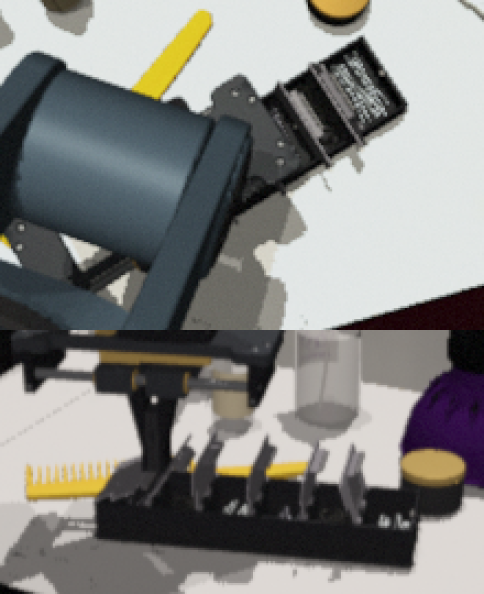

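Lid 1 is folding under the fingertips at scene crop (165,480), and lids 2–6 are still upright. The forces are negligible, so I'll carry on with the sweep slightly lower.

Call:
jog_arm --motion '[0,-0.2,0.08,0,0,0,1,0,-0.2,0.07,0,0,0,1,0,-0.2,0,0,0,0,1,0,-0.2,0,0,0,0,1,0,-0.2,0,0,0,0,1,0,-0.2,0,0,0,0,1,0,-0.2,0,0,0,0,1,0,-0.2,0,0,0,0,1,0,-0.2,0,0,0,0,1]'

```text
time: 6.82
position: [0.577, -0.1382, 0.0576]
tool_rot: [-0.272, 0.962, 0.0, -0.0]
ft_force: [-0.2, 0.2, 1.3]
grip_width: 0.0007
grip_force: 0.3
```

Call:
jog_arm --motion '[0,-0.2,0,0,0,0,1,0,-0.2,0,0,0,0,1,0,-0.2,0,0,0,0,1,0,-0.2,0,0,0,0,1,0,-0.2,0,0,0,0,1,0,-0.2,0,0,0,0,1,0,-0.2,0,0,0,0,1,0,-0.2,0,0,0,0,1,0,-0.2,0,0,0,0,1]'

```text
time: 7.95
position: [0.6147, -0.1996, 0.0576]
tool_rot: [-0.272, 0.962, -0.0, -0.0]
ft_force: [-0.6, 0.4, -0.2]
grip_width: 0.0004
grip_force: 0.2
```

Call:
jog_arm --motion '[0,-0.2,0,0,0,0,1,0,-0.2,0,0,0,0,1,0,-0.2,0,0,0,0,1,0,-0.2,0,0,0,0,1,0,-0.2,0,0,0,0,1,0,-0.2,0,0,0,0,1,0,-0.2,0,0,0,0,1,0,-0.2,0,0,0,0,1,0,-0.2,0,0,0,0,1]'

```text
time: 9.07
position: [0.6523, -0.261, 0.0575]
tool_rot: [-0.272, 0.962, 0.0, -0.0]
ft_force: [0.0, -0.5, -0.3]
grip_width: 0.0005
grip_force: 0.0
```

Run:
```python
from h import *;import cv2
st()
a=robot.camera("top")[210:360,230:450];b=robot.camera("scene")[190:310,180:400]
cv2.imwrite("pics/d2.png",np.vstack([cv2.resize(a,(484,330),interpolation=3),cv2.resize(b,(484,264),interpolation=3)]))
```

```text
t 9.075 org x,y mm [   0.7 -133.5] tip z 46.5 F [ 0.04 -0.45 -0.3 ] w 0.0005
ydir 121.54887311973697 z [-1.e-04 -0.e+00 -1.e+00]
```

View pics/d2.png

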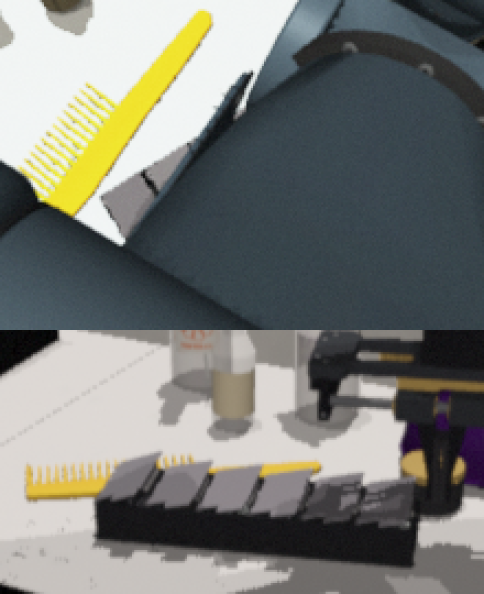

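All six lids are folded, with their free edges a little high (scene crop (130,470) to (395,500)). Next I'll press each one, starting with lid 1.

Call:
jog_arm --motion '[0,0,-0.4,0,0,0,1,0,0.82,0,0,0,0,1,0,0.82,0,0,0,0,1,0,0.82,0,0,0,0,1,0,0.82,0,0,0,0,1,0,0.82,0,0,0,0,1,0,0.82,0,0,0,0,1,0,0.82,0,0,0,0,1,0,0,0.3,0,0,0,1,0,0,0.1,0,0,0,1,0,0,0.06,0,0,0,1]'

```text
time: 10.55
position: [0.533, -0.0659, 0.055]
tool_rot: [-0.271, 0.962, -0.0, 0.001]
ft_force: [0.1, 0.6, 0.2]
grip_width: 0.0005
grip_force: 0.0
```

Call:
jog_arm --motion '[0,0,0.05,0,0,0,1]'

```text
time: 10.68
position: [0.5329, -0.0659, 0.0532]
tool_rot: [-0.271, 0.962, -0.001, 0.001]
ft_force: [0.3, -0.4, 4.0]
grip_width: 0.0007
grip_force: 1.8
```

Call:
jog_arm --motion '[0,0,0.05,0,0,0,1]'

```text
time: 10.8
position: [0.533, -0.0659, 0.0514]
tool_rot: [-0.272, 0.962, -0.001, 0.001]
ft_force: [0.2, -1.7, 1.2]
grip_width: -0.0001
grip_force: 0.4
```

```bash
python3 -c "from h import *;st()"
```

```text
t 10.8 org x,y mm [ 0.9 95.2] tip z 40.4 F [ 0.16 -1.75  1.17] w -0.0001
ydir 121.52086143508822 z [ 0.0021 -0.0011 -1.    ]
```

Call:
jog_arm --motion '[0,0,0.04,0,0,0,1]'

```text
time: 10.92
position: [0.5322, -0.0652, 0.0495]
tool_rot: [-0.272, 0.962, -0.0, 0.0]
ft_force: [0.4, -0.6, 0.7]
grip_width: 0.0007
grip_force: 0.2
```

Call:
jog_arm --motion '[0,0,0.03,0,0,0,1]'

```text
time: 11.05
position: [0.5316, -0.0648, 0.0482]
tool_rot: [-0.272, 0.962, 0.0, -0.0]
ft_force: [-1.6, 0.3, 8.1]
grip_width: 0.0004
grip_force: 4.3
```

Call:
jog_arm --motion '[0,0,0.02,0,0,0,1]'

```text
time: 11.18
position: [0.5317, -0.0648, 0.0482]
tool_rot: [-0.272, 0.962, 0.0, -0.0]
ft_force: [-1.5, -0.2, 11.7]
grip_width: 0.0006
grip_force: 5.6
```

Lid 1 is flush: the tip is at 37 mm with firm contact. I'll do the same for the others.

Call:
jog_arm --motion '[0,0,-0.5,0,0,0,1,0,-0.5,0,0,0,0,1,0,-0.5,0,0,0,0,1,0,0,0.2,0,0,0,1,0,0,0.1,0,0,0,1,0,0,0.05,0,0,0,1,0,0,0.05,0,0,0,1,0,0,0.05,0,0,0,1,0,0,0.03,0,0,0,1,0,0,0,0,0,0,1]'

```text
time: 12.42
position: [0.5529, -0.0986, 0.0484]
tool_rot: [-0.272, 0.962, 0.0, 0.0]
ft_force: [0.3, 1.3, 1.6]
grip_width: 0.0007
grip_force: 0.7
```

Call:
jog_arm --motion '[0,0,-0.48,0,0,0,1,0,-0.5,0,0,0,0,1,0,-0.5,0,0,0,0,1,0,0,0.2,0,0,0,1,0,0,0.1,0,0,0,1,0,0,0.05,0,0,0,1,0,0,0.05,0,0,0,1,0,0,0.05,0,0,0,1,0,0,0.03,0,0,0,1,0,0,0,0,0,0,1]'

```text
time: 13.68
position: [0.5738, -0.1327, 0.0484]
tool_rot: [-0.272, 0.962, 0.0, 0.0]
ft_force: [-0.1, 1.7, 1.1]
grip_width: 0.0009
grip_force: 0.7
```

Call:
jog_arm --motion '[0,0,-0.48,0,0,0,1,0,-0.5,0,0,0,0,1,0,-0.5,0,0,0,0,1,0,0,0.2,0,0,0,1,0,0,0.1,0,0,0,1,0,0,0.05,0,0,0,1,0,0,0.05,0,0,0,1,0,0,0.05,0,0,0,1,0,0,0.03,0,0,0,1,0,0,0,0,0,0,1]'

```text
time: 14.92
position: [0.595, -0.167, 0.0484]
tool_rot: [-0.272, 0.962, -0.0, 0.0]
ft_force: [-0.2, 0.3, 2.2]
grip_width: 0.0006
grip_force: 0.6
```

```bash
python3 -c "from h import *;st()"
```

```text
t 14.925 org x,y mm [  0.8 -23.4] tip z 37.4 F [-0.16  0.3   2.16] w 0.0006
ydir 121.54758633206558 z [ 5.e-04 -0.e+00 -1.e+00]
```

Call:
jog_arm --motion '[0,0,-0.48,0,0,0,1,0,-0.5,0,0,0,0,1,0,-0.5,0,0,0,0,1,0,0,0.2,0,0,0,1,0,0,0.1,0,0,0,1,0,0,0.05,0,0,0,1,0,0,0.05,0,0,0,1,0,0,0.05,0,0,0,1,0,0,0.04,0,0,0,1,0,0,0,0,0,0,1]'

```text
time: 16.18
position: [0.6158, -0.2011, 0.0484]
tool_rot: [-0.272, 0.962, 0.0, 0.0]
ft_force: [-1.2, 1.3, 4.1]
grip_width: 0.0003
grip_force: 2.0
```

Call:
jog_arm --motion '[0,0,-0.49,0,0,0,1,0,-0.5,0,0,0,0,1,0,-0.5,0,0,0,0,1,0,0,0.2,0,0,0,1,0,0,0.1,0,0,0,1,0,0,0.05,0,0,0,1,0,0,0.05,0,0,0,1,0,0,0.05,0,0,0,1,0,0,0.04,0,0,0,1,0,0,0,0,0,0,1]'

```text
time: 17.42
position: [0.6368, -0.2352, 0.0484]
tool_rot: [-0.272, 0.962, -0.0, 0.0]
ft_force: [-0.4, 1.6, 3.3]
grip_width: 0.0006
grip_force: 1.9
```

Call:
jog_arm --motion '[0,0,-1,0,0,0,1,0,0,-1,0,0,0,1,0,0,-1,0,0,0,1,0,0.9,-1,0,0,0,1,0,0.9,-1,0,0,0,1,0,1,0,0,0,0,1,0,1,0,0,0,0,1,0,1,0,0,0,0,1,0,1,0,0,0,0,1,0,1,0,0,0,0,1,0,1,0,0,0,0,1,0,1,0,0,0,0,1]'

```text
time: 18.92
position: [0.452, 0.0657, 0.248]
tool_rot: [-0.272, 0.962, -0.0, 0.001]
ft_force: [-1.1, -0.6, 0.5]
grip_width: 0.0008
grip_force: 0.0
```

Run:
```python
from h import *;import cv2
st()
a=robot.camera("top")[180:360,210:470];b=robot.camera("scene")[220:310,180:440]
cv2.imwrite("pics/d3.png",np.vstack([cv2.resize(a,(572,396),interpolation=3),cv2.resize(b,(572,198),interpolation=3)]))
```

```text
t 18.925 org x,y mm [  0.5 249.7] tip z 237.0 F [-1.07 -0.59  0.45] w 0.0008
ydir 121.52565301329376 z [ 1.1e-03  1.0e-04 -1.0e+00]
```

View pics/d3.png

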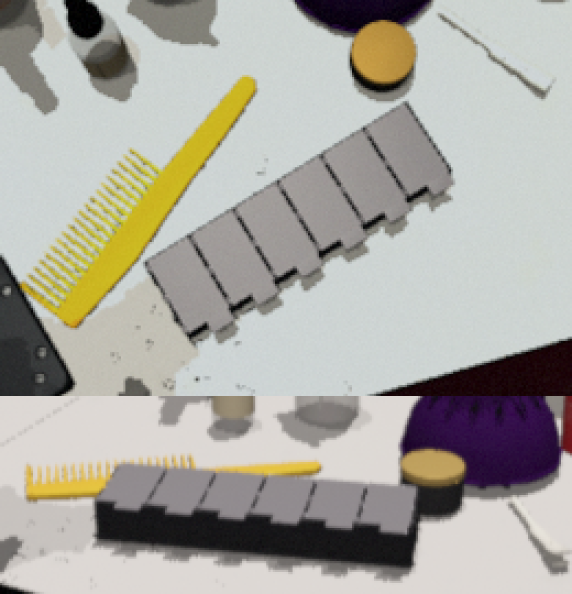

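All six lids lie flush as one even plane, from (150,265) to (430,180) in the top crop. The organiser and the three bystanders are where they were.

```bash
python3 -c "from h import *;print(robot.hand_in())"
```

```text
the job is handed in; nothing more can be done
None
```

All six lids were folded over in order from the hinge end and pressed down flush at about 19 s. The organiser, comb, wax pot and clip look unmoved in the final camera view, and the job is handed in, though no verdict was returned.

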